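Find the release notch on the vane fixture and press the key in it

TASK

The turbine-vane fixture is unclamped by a red key sunk in a notch somewhere along the top edge of its dark clamp rail. Starting beside the brass-marked end of the rail, run a fingertip lightly along the top edge until it finds the notch, then press the key inside all the way down, so that the red clamp dog lifts off the vane, and move clear. Grasp and lift nothing, and leave the vane and the other things on the bench where they are.

Things in the scene. Friction and masses are not known exactly. Their poses are not given: they have to be found in the camera images.
- fixture: Fixed steel plate, 260 x 344 x 20 mm, carrying the clamp rail along its y (brass-marked end at +y), 33 mm in from its front edge; the vane stands behind, at +x. Origin on the bench under the middle of the rail, z up. Behind the rail, nothing within 85 mm is higher than 53 mm, except the rail's grey end blocks: each 42 x 70 mm, 83 to 86 mm high (the inner faces at y = +100 and -100 mm).
- rail_start (a point): Start of the sweep: on the centre line of the rail's level top edge (28 mm wide, 80 mm above the bench), 30 mm in from the brass-marked end block. Axes as the fixture's; sweep along -y. The first 45 mm are always unbroken. The sweep counts if a finger touches the edge within 15 mm of here, then (lifted between or not) beyond 25 mm along, both with the key up.
- release_key (a joint): Red key in the notch. The notch is 40 mm long, cut across the whole rail (open front and back), its middle 65 to 130 mm from rail_start along the rail (not told). The flat 26 x 37 mm key lies 12 mm below the edge. Value: pressed depth, 0 (up) to 0.008 m (home, at a stop). Moves straight down, stiffly (about 5 N), stays where left, drives the dog.
- dog (a joint): Red clamp dog, a 62 x 22 x 10 mm finger that reaches from a bracket behind the rail over the vane's lower platform. 0 = down on the vane, 0.48 rad = lifted when the key is fully home. It moves only with the key.
- vane: Loose bright guide-vane segment, 100 x 130 mm platforms, 171 mm high, 0.9 kg, standing in its nest behind the brass-marked half of the rail (nearest face 105 mm behind the rail's centre line). Origin at the centre of its underside, z up. Must stay put.
- gauge: Loose steel gauge block 30 x 45 x 25 mm lying on the fixture plate; origin at the centre of its underside. Leave alone.
- belt: Loose black sanding belt ring, 160 mm across, 25 mm high, lying flat on the bench; origin at the centre of its underside. Leave alone.
- can: Loose can, 66 mm across, 110 mm high, upright; origin at the centre of its underside. Leave alone.
- grinder: Loose air grinder lying along its x, about 200 mm long, 34 mm wide, 40 mm high; origin under its middle. Leave alone.
- tray: Loose green open tray 100 x 140 x 35 mm with small mounted points; origin at the centre of its underside. Leave alone.
- file: Loose hand file with blue handle, lying along its x, 217 mm long, 24 mm high; origin under its middle. Leave alone.
Not all that is in view belongs to the job. Leave any orange or pink look-alike of the vane alone.

How it is judged:
On the way, in this order (a step that is already met when the one before it is completed fails the run):
1. a finger touches the rail's top edge at the brass-marked end (within 15 mm of the start point on the notch side), key still up (contact force between the fingers and anything else above 0.3 N and value of joint release_key below 0.001 m and x of the grasp point in the frame of rail_start between -0.03 and 0.03 m and z of the grasp point in the frame of rail_start between -0.005 and 0.04 m and y of the grasp point in the frame of rail_start between -0.015 and 0.03 m), for 0.05 s.
2. a finger touches the rail's edge more than 25 mm along from the start point, key still up (contact force between the fingers and anything else above 0.3 N and value of joint release_key below 0.001 m and x of the grasp point in the frame of rail_start between -0.03 and 0.03 m and z of the grasp point in the frame of rail_start between -0.005 and 0.04 m and y of the grasp point in the frame of rail_start between -0.175 and -0.025 m), for 0.05 s.
3. the key in the notch is pressed home (value of joint release_key above 0.0068 m), for 0.1 s.
At the end, for the whole second after the job is handed in: The release key stays at least 6.8 mm of its 8 mm down, the clamp dog stands lifted by more than 0.38 rad, and the vane stands upright (within 0.06 rad) and at rest in its nest, within 12 mm of where it was (value of joint release_key above 0.0068 m and value of joint dog above 0.38 rad and distance of vane from where it was at the start of the episode below 0.012 m and angle between vane's own z axis and vertical below 0.06 rad and linear speed of vane below 0.02 m/s); the robot touches nothing.
It fails at once if the vane is shoved, lifted or tipped (distance of vane from where it was at the start of the episode above 0.02 m or angle between vane's own z axis and vertical above 0.15 rad).
It fails at once if a bystander is moved more than 20 mm (distance of any of gauge, belt, can, grinder, tray, file from where it was at the start of the episode above 0.02 m).
It fails at once if a finger bears harder than 45 N on anything (contact force between the fingers and anything else above 45 N).
It also fails if it takes over 54 s, if anything falls off the work surface, if the arm or the gripper's body presses on something with over 40 N, if the wrist force passes 120 N, or if a joint passes its speed limit or range.

ROBOT

A 6-joint arm with a two-finger parallel gripper is mounted at the origin on the work surface. World frame = base frame: x ahead of the robot, y to its left, z up, the work surface at z = 0. Lengths are in m, angles in rad, forces in N, time in s.
With the tool pointing down it reaches from about 0.3 to 0.875 m from the base axis. Payload 6.4 kg.
Tool frame: the origin (TCP) lies midway between the tips of the shut fingers; the grasp point (between the pads) lies ctrl.grip_depth behind it (ctrl.grip_depth is the distance from the TCP to the grasp point, in m); x points along the fingers, y is the direction in which the jaws open and shut, and the axes are right-handed (so a half turn about x gives the same grasp; the last joint's range is limited). The gripper opens to 85 mm and grips with 20 to 120 N. Pads are 22 mm wide; open, the fingers measure 114 mm over their backs; the gripper's body (76 mm by 85 mm) begins 54 mm behind the grasp point. The pads swing forward as they close: fully open they stand 13 mm farther back than shut.
Start: joints at [1.005, 0.181, 1.607, -0, 1.354, -0.206], TCP at [0.202, 0.538, 0.231] pointing down, gripper open.
Joint ranges: [-2.99, 2.99], [-0.89, 2.07], [0.3, 2.58], [-1.14, 4.28], [0, 2.63], [-3.12, 3.12]. Speed limits (rad/s): [2.57, 2.57, 3.01, 3.14, 3.14, 3.14].

INTERFACE

Orientations are given as a unit quaternion [w, x, y, z].
In Python, from bench import ctrl gives the robot as it stands.
- The arm moves only by the tool carry_out, never from a script. Its argument "motion" is one flat list of numbers, 7 for each row, row after row: the turn, a rotation vector about the tool's x, y, z in degrees, then the shift along the tool's x, y, z in m, then the gripper's target within -1 to 1 (shut at 1, half-way at 0, fully open at -1). A call has 1 to 10 rows; each row shifts and turns the pose as measured when the row begins, along the tool's axes as they then stand; what a row does not reach is not made up. A row lasts 1/10 s, in which the tool goes at most 50 mm and 8.59 degrees, less where a joint would pass 70% of its speed; a pose out of reach is approached as far as the arm can. A call with a gripper value outside its range is refused whole. The fingers move at their own pace and stop on an object; the grip force is fixed at half the most. Time passes only in rows, so rows that do not move let the fingers close. It gives the time, the measured TCP pose, the force and the opening at its end, in the units of the state.
- ctrl.get_obs(): the state, without advancing time (a new reading comes with each control period).
- ctrl.camera(name): name is "scene" or "side" or "wrist"; returns the picture (384x512x3 uint8, blue, green, red); there is no depth.
- ctrl.camera_params(name): a dict with "mtx" (3x3 intrinsics, pixels), "pose" (4x4, takes a point from camera to world coordinates); the wrist camera has in their place "hand_eye" (4x4, takes a point from camera to tool coordinates, whose origin is the TCP and whose axes are the tool frame's). Camera axes: x right, y down, z forward; pixel columns grow to the right and rows downward; lengths in m; the calibration is good to about 2 mm. A picture is of the moment at which its call begins: read the wrist's pose just before it. camera_params takes no time and is no camera call.
- ctrl.hand_in(): hands the job in, once; it reports no verdict.
Trained networks look in the newest picture that a camera, given by its name, has taken for a name from the list of things; names that differ only in an ending like _2 or _b are one class to them, and where a whole thing is asked for, a point or a joint stands for the part that bears it (a point fixed in the world has none). Each returns a list of dicts, best first, with "conf" (0 to 1); they miss things now and then, are a little off and sometimes report something else, mostly with a low value. They report only what shows in the picture. A call takes as long as a camera call. They do not tell look-alikes from the thing itself.
- ctrl.boxes_of(camera, thing): "point" ([x, y, z] in m, in the coordinates of the camera as it stood for that picture, good to about 4 mm: the middle of the surface that is visible of it).
- ctrl.trace(camera, thing): "pixels" (384x512 bool, what is visible of it).
- ctrl.landmark_of(camera, thing): "point" ([x, y, z] in m, in the coordinates of the camera as it stood for that picture, good to about 4 mm: a listed point, or the origin of a listed thing).
The state is a dict: "time_s": time; "q": joint angles; "dq": joint speeds; "joint_efforts": joint torques, N m; "eef_pos": TCP position; "eef_rot": TCP orientation; "wrist_force": force on the tool from outside, world axes, zero at the start; "torque": the same for the moment, N m; "opening": opening from 0.0 (shut) to 1.0 (fully open).
Only numpy, scipy, OpenCV 4.12 (cv2) and the standard library are available. Lean on these libraries where they do the work, as an engineer would, in place of code of your own. Each camera call takes 0.05 s, during which the arm holds its last target. There are 200 camera calls.

## Working session

There is one attempt and no reset: what is moved stays moved. The work goes in short steps, Python scripts to look and compute and a tool call to move; the robot and the scene stay as the last step left them, time stands still between calls to the robot, and variables do not carry over. Pictures are saved under pics/ and viewed, about 8 in all and at most 12, crops included, and the job is handed in when it is done.

Besides the shell and the picture viewer there is one more tool, called after "Call:" as name(argument=value, ...) on one line, values as JSON. carry_out: Moves the arm, as the interface text tells. Its arguments: {"type":"object","properties":{"motion":{"type":"array"}},"required":["motion"]}

```bash
mkdir -p pics; cat > h.py <<'E'
import numpy as np, cv2
from bench import ctrl
from scipy.spatial.transform import Rotation as R
def pose(cam):
    p=ctrl.camera_params(cam)
    if cam!='wrist': return np.array(p['mtx']),np.array(p['pose'])
    o=ctrl.get_obs(); w,x,y,z=o['eef_rot']; T=np.eye(4)
    T[:3,:3]=R.from_quat([x,y,z,w]).as_matrix(); T[:3,3]=o['eef_pos']
    return np.array(p['mtx']),T@np.array(p['hand_eye'])
def world(T,p): return (T@np.r_[p,1])[:3]
def proj(K,T,P):
    P=np.atleast_2d(P); c=(P-T[:3,3])@T[:3,:3]; u=c@K.T; return u[:,:2]/u[:,2:]
E
python3 - <<'E'
from h import *
o=ctrl.get_obs(); print({k:np.round(v,3) for k,v in o.items()}, ctrl.grip_depth)
ims=[]
for c in ['scene','side','wrist']:
    K,T=pose(c); ims.append(ctrl.camera(c))
    print(c,'pos',T[:3,3].round(3))
    for t in ['fixture','rail_start','release_key','dog','vane']:
        for f in ('landmark_of','boxes_of'):
            for d in getattr(ctrl,f)(c,t)[:2]:
                print(c,f,t,round(d['conf'],2),world(T,d['point']).round(4))
cv2.imwrite('pics/a.png',cv2.resize(np.hstack(ims[:2]),(800,300)))
cv2.imwrite('pics/scene.png',ims[0]);cv2.imwrite('pics/side.png',ims[1]);cv2.imwrite('pics/wrist.png',ims[2])
E
```

```text
{'time_s': np.float64(0.0), 'q': array([ 1.005,  0.182,  1.608,  0.   ,  1.354, -0.206]), 'dq': array([-0.   , -0.002, -0.001,  0.   ,  0.002, -0.001]), 'joint_efforts': array([ 1.0000e-03, -4.4487e+01, -3.5134e+01, -0.0000e+00,  9.0000e-03,
       -0.0000e+00]), 'eef_pos': array([0.202, 0.538, 0.23 ]), 'eef_rot': array([ 0.695,  0.126,  0.696, -0.127]), 'wrist_force': array([-0.38 ,  0.735,  0.16 ]), 'torque': array([-0.001,  0.03 ,  0.042]), 'opening': np.float64(0.998)} 0.0187
scene pos [ 1.232 -0.866  1.061]
scene landmark_of fixture 0.72 [ 0.5203  0.0224 -0.0008]
scene boxes_of fixture 0.77 [ 0.604  -0.0496  0.0201]
scene landmark_of rail_start 0.95 [0.5322 0.0894 0.0828]
scene boxes_of rail_start 0.93 [ 0.6106 -0.0495  0.0227]Traceback (most recent call last):
  File "<stdin>", line 9, in <module>
ValueError: it knows: belt, can, file, fixture, gauge, grinder, rail_start, tray, vane
```

```bash
python3 - <<'E'
from h import *
for c in ['scene','side','wrist']:
    K,T=pose(c); cv2.imwrite(f'pics/{c}.png',ctrl.camera(c))
    print(c,'pos',T[:3,3].round(3))
    for t in ['fixture','rail_start','vane','gauge','can','grinder','file','belt','tray']:
            for d in ctrl.landmark_of(c,t)[:2]:
                print(c,t,round(d['conf'],2),world(T,d['point']).round(4))
E
```

```text
scene pos [ 1.232 -0.866  1.061]
scene fixture 0.72 [5.226e-01 2.240e-02 3.000e-04]
scene fixture 0.31 [0.3357 0.2075 0.003 ]
scene vane 0.92 [0.804  0.3114 0.    ]
scene vane 0.8 [0.6879 0.1061 0.0203]
scene gauge 0.66 [ 0.6306 -0.1126  0.0207]
scene can 0.91 [ 0.6475  0.4205 -0.0031]
scene grinder 0.64 [ 0.4259 -0.4825 -0.002 ]
scene file 0.47 [0.3395 0.2082 0.0011]
scene belt 0.69 [ 0.4574  0.4382 -0.0049]
scene tray 0.79 [ 6.468e-01 -4.379e-01  3.000e-04]
side pos [-0.182 -1.001  1.303]
side fixture 0.66 [0.5217 0.0263 0.003 ]
side rail_start 0.94 [0.5372 0.0941 0.0814]
side vane 0.83 [0.7971 0.3141 0.0018]
side vane 0.82 [ 3.418e-01  5.840e-02 -1.000e-04]
side gauge 0.67 [ 0.6312 -0.1109  0.021 ]
side can 0.65 [0.6495 0.4199 0.001 ]
side grinder 0.72 [ 0.4301 -0.4762  0.005 ]
side belt 0.63 [0.4637 0.4334 0.005 ]
side tray 0.88 [ 6.448e-01 -4.350e-01 -4.000e-04]
wrist pos [0.126 0.566 0.373]
wrist vane 0.69 [0.3374 0.0657 0.0047]
wrist file 0.78 [3.393e-01 2.062e-01 3.000e-04]
```

View pics/scene.png

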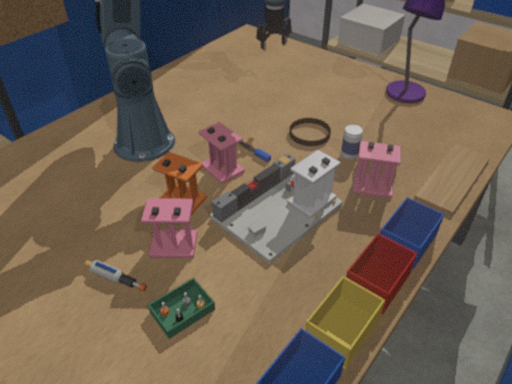

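View pics/side.png

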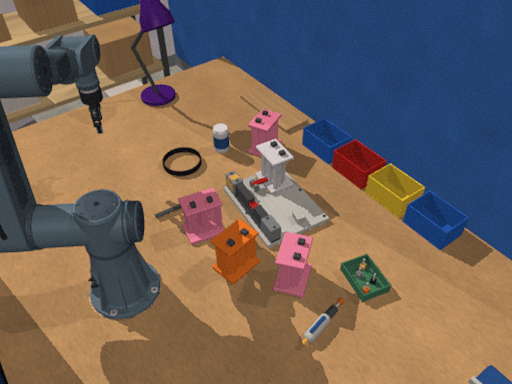

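Scene: rail runs from about (222,205) to (290,163) px with the white vane at (315,180). Side: rail (232,180)–(272,232), with red bits (dog, key) around (255,185–205). I'll take zooms and locate the look-alikes.

```bash
python3 - <<'E'
from h import *
s=cv2.imread('pics/scene.png')[140:240,195:345]; d=cv2.imread('pics/side.png')[155:255,205:355]
cv2.imwrite('pics/zoom.png',np.vstack([cv2.resize(a,(450,300),interpolation=cv2.INTER_CUBIC) for a in (s,d)]))
for c in ['scene','side']:
    K,T=pose(c); im=ctrl.camera(c)
    for d in ctrl.landmark_of(c,'vane'): print(c,round(d['conf'],2),world(T,d['point']).round(3))
    for d in ctrl.landmark_of(c,'rail_start'): print('rs',c,round(d['conf'],2),world(T,d['point']).round(4))
    for d in ctrl.landmark_of(c,'fixture'): print('fx',c,round(d['conf'],2),world(T,d['point']).round(4))
o=ctrl.get_obs(); w,x,y,z=o['eef_rot']; print(R.from_quat([x,y,z,w]).as_matrix().round(3))
print(ctrl.camera_params('wrist'))
E
```

```text
scene 0.83 [ 0.336  0.062 -0.002]
scene 0.78 [ 0.456 -0.291  0.002]
scene 0.66 [0.686 0.106 0.023]
scene 0.65 [ 0.34  -0.138  0.003]
scene 0.64 [0.802 0.312 0.   ]
rs scene 0.74 [0.5313 0.0901 0.083 ]
rs scene 0.73 [ 6.444e-01 -4.384e-01 -3.000e-04]
fx scene 0.9 [ 0.5185  0.0222 -0.0008]
side 0.98 [0.691 0.103 0.028]
side 0.87 [0.799 0.312 0.002]
side 0.85 [ 0.46  -0.292  0.001]
side 0.82 [ 0.346 -0.138 -0.001]
side 0.63 [ 0.342  0.062 -0.001]
rs side 0.75 [0.5353 0.0919 0.082 ]
fx side 0.98 [0.5224 0.0272 0.0016]
[[ 0.     0.352  0.936]
 [ 0.     0.936 -0.352]
 [-1.     0.     0.   ]]
{'mtx': array([[275.7896671 ,   0.        , 257.4596636 ],
       [  0.        , 275.7896671 , 196.71651994],
       [  0.        ,   0.        ,   1.        ]]), 'hand_eye': array([[-5.78728449e-04, -3.18846941e-01,  9.47806042e-01,
        -1.42038163e-01],
       [ 9.99999812e-01, -3.74406139e-04,  4.84645663e-04,
        -9.50492235e-04],
       [ 2.00336614e-04,  9.47806145e-01,  3.18847098e-01,
        -8.18472288e-02],
       [ 0.00000000e+00,  0.00000000e+00,  0.00000000e+00,
         1.00000000e+00]])}
```

View pics/zoom.png

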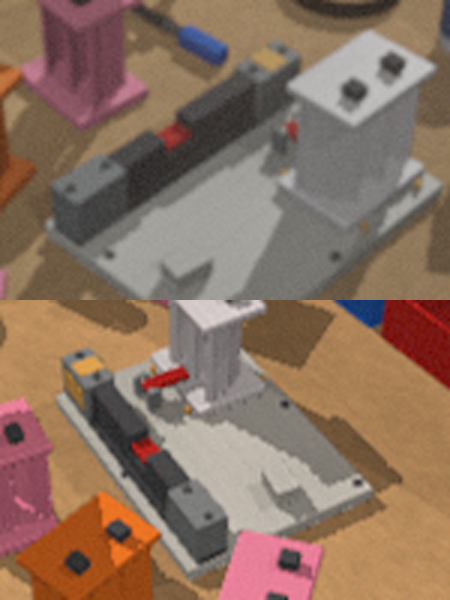

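Zoom: key shows red at scene px ≈(253,185) and side px ≈(254,205); the dog is on the vane platform and the rail is clear. No look-alike stands within the gripper's path above 0.2 m. Moving above the rail.

Call:
carry_out(motion=[0, 0, 0, 0, -0.028, 0.04, 1, 0, 0, 0, 0, -0.028, 0.04, 1, 0, 0, 0, 0, -0.028, 0.04, 1, 0, 0, 0, 0, -0.028, 0.04, 1, 0, 0, 0, 0, -0.028, 0.04, 1, 0, 0, 0, 0, -0.028, 0.04, 1, 0, 0, 0, 0, -0.028, 0.04, 1, 0, 0, 0, 0, -0.028, 0.04, 1, 0, 0, 0, 0, -0.028, 0.04, 1, 0, 0, 0, 0, -0.028, 0.04, 1])

```text
time_s: 3.15
eef_pos: [0.484, 0.1301, 0.2326]
eef_rot: [0.698, 0.124, 0.695, -0.12]
wrist_force: [0.6, 1.0, -0.1]
opening: 0.0
```

Call:
carry_out(motion=[8, 0, 0, 0, 0, 0, 1, 8, 0, 0, 0, 0, 0, 1, 8, 0, 0, 0, 0, 0, 1, 8, 0, 0, 0, 0, 0, 1, 8, 0, 0, 0, 0, 0, 1, 8, 0, 0, 0, 0, 0, 1, 8, 0, 0, 0, 0, 0, 1, 8, 0, 0, 0, 0, 0, 1, 8, 0, 0, 0, 0, 0, 1, 8, 0, 0, 0, 0, 0, 1])

```text
time_s: 4.15
eef_pos: [0.4888, 0.1216, 0.2333]
eef_rot: [0.438, 0.559, 0.436, -0.553]
wrist_force: [0.8, -0.7, -0.1]
opening: 0.001
```

```bash
cat > look.py <<'E'
from h import *
import sys
o=ctrl.get_obs(); w,x,y,z=o['eef_rot']; M=R.from_quat([x,y,z,w]).as_matrix()
print('t',o['time_s'],'p',np.round(o['eef_pos'],4),'ty',M[:,1].round(3),'F',np.round(o['wrist_force'],2),'op',o['opening'])
for c in ['scene','side','wrist']:
    K,T=pose(c); im=ctrl.camera(c)
    if c=='wrist': cv2.imwrite(f'pics/{sys.argv[1]}.png',im)
    hsv=cv2.cvtColor(im,cv2.COLOR_BGR2HSV); m=((hsv[...,0]<6)|(hsv[...,0]>174))&(hsv[...,1]>150)&(hsv[...,2]>60)
    n,_,st,ce=cv2.connectedComponentsWithStats(m.astype(np.uint8))
    for i in range(1,n):
        if st[i,4]<8: continue
        d=T[:3,:3]@np.linalg.solve(K,np.r_[ce[i],1]); P=T[:3,3]+d*(0.068-T[2,3])/d[2]
        if abs(P[0]-.55)<.12 and abs(P[1])<.16: print(c,'red',st[i],P.round(4))
    for t in ['rail_start','fixture']:
        for d in ctrl.landmark_of(c,t)[:1]: print(c,t,round(d['conf'],2),world(T,d['point']).round(4))
E
python3 look.py w1
```

```text
t 4.15 p [0.4888 0.1216 0.2333] ty [ 0.972 -0.237  0.008] F [ 0.8  -0.71 -0.09] op 0.0014652235683602513
scene red [249 181   9   9  42] [0.5234 0.0044 0.068 ]
scene fixture 0.96 [ 0.5212  0.0204 -0.0012]
side red [252 177  16   8  58] [0.6154 0.0933 0.068 ]
side red [249 201   9   8  46] [0.5197 0.0088 0.068 ]
side rail_start 0.84 [0.538  0.0897 0.0803]
side fixture 0.66 [0.5225 0.0246 0.0014]
wrist red [341 147  53  22 897] [0.6166 0.117  0.068 ]
wrist red [290 251  21  23 424] [0.5182 0.0028 0.068 ]
wrist rail_start 0.93 [0.5263 0.0902 0.0761]
wrist fixture 0.67 [5.224e-01 2.460e-02 1.000e-04]
```

View pics/w1.png

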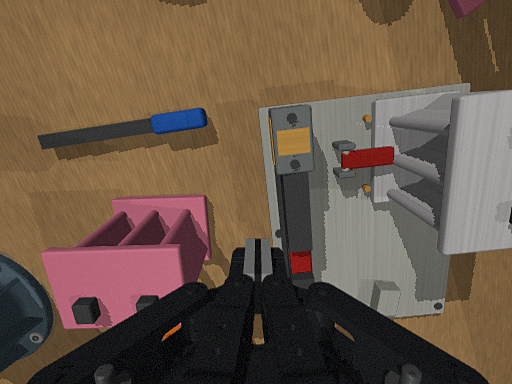

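```bash
cat > fit.py <<'E'
from h import *
K,T=pose('wrist')
def un(px,z):
    d=T[:3,:3]@np.linalg.solve(K,np.r_[px,1]); return (T[:3,3]+d*(z-T[2,3])/d[2])
for n,px,z in [('plateFL',(261,108),.02),('plateBL',(469,84),.02),('plateBR',(445,315),.02),('keyTL',(290,252),.068),('keyTR',(310,251),.068),('keyBL',(291,274),.068),('keyBR',(312,273),.068),('notchTL',(289,251),.08),('notchTR',(311,249),.08),('blkL',(274,173),.084),('blkR',(312,172),.084),('blkTL',(270,107),.085),('blkTR',(309,106),.085)]: print(n,un(px,z).round(4))
im=cv2.imread('pics/w1.png')
c=np.array([.5215,.0235]); best=None
def draw(im,c,yaw,col):
    Rz=np.array([[np.cos(yaw),-np.sin(yaw)],[np.sin(yaw),np.cos(yaw)]])
    for r,z in [((-.014,-.1,.014,.1),.08),((-.021,.1,.021,.17),.085),((-.033,-.172,.227,.172),.02)]:
        q=np.array([[r[0],r[1]],[r[2],r[1]],[r[2],r[3]],[r[0],r[3]]])@Rz.T+c
        p=proj(K,T,np.c_[q,np.full(4,z)]); cv2.polylines(im,[(p*2).astype(int)],True,col,1)
im=cv2.resize(im,None,fx=2,fy=2,interpolation=cv2.INTER_CUBIC)
draw(im,c,-.19,(0,255,0))
cv2.imwrite('pics/w1o.png',im[150:700,400:1000])
E
python3 fit.py
```

```text
plateFL [0.5123 0.1956 0.02  ]
plateBL [0.7619 0.1648 0.02  ]
plateBR [ 0.7267 -0.1776  0.02  ]
keyTL [0.5081 0.0195 0.068 ]
keyTR [0.5329 0.015  0.068 ]
keyBL [ 0.5031 -0.0124  0.068 ]
keyBR [ 0.5299 -0.0173  0.068 ]
notchTL [0.5071 0.0282 0.08  ]
notchTR [0.5335 0.0247 0.08  ]
blkL [0.5098 0.1279 0.084 ]
blkR [0.5502 0.1194 0.084 ]
blkTL [0.5203 0.1953 0.085 ]
blkTR [0.5585 0.1872 0.085 ]
```

View pics/w1o.png

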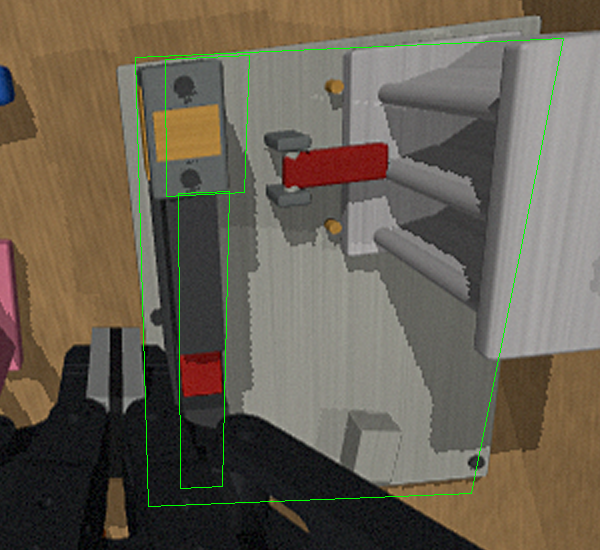

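Overlay shows the rail yaw is about −0.115 rad rather than −0.19; rail_start ≈ (0.528, 0.092), key centre ≈ (0.519, 0.005). Correcting the yaw and descending above the start.

Call:
carry_out(motion=[-7, 0, 0, 0, 0, 0, 1, 0, 0, 0, 0, 0, 0, 1, 0, 0, 0, 0, 0.021, 0.013, 1, 0, 0, 0, 0, 0.021, 0.013, 1, 0, 0, 0, 0.03, 0, 0, 1, 0, 0, 0, 0.03, 0, 0, 1, 0, 0, 0, 0.03, 0, 0, 1, 0, 0, 0, 0.02, 0, 0, 1, 0, 0, 0, 0, 0, 0, 1, 0, 0, 0, 0, 0, 0, 1])

```text
time_s: 5.6
eef_pos: [0.5324, 0.0903, 0.1221]
eef_rot: [0.471, 0.534, 0.466, -0.526]
wrist_force: [0.2, 0.9, 0.4]
opening: 0.001
```

```bash
python3 look.py w2
```

```text
t 5.6 p [0.5324 0.0903 0.1221] ty [ 0.992 -0.124  0.013] F [0.19 0.93 0.37] op 0.001378278876718573
scene red [248 182  10   8  42] [0.5239 0.0032 0.068 ]
scene rail_start 0.9 [0.5333 0.0898 0.0815]
scene fixture 0.9 [ 0.5206  0.022  -0.0021]
side red [252 177  16   8  56] [0.6146 0.0937 0.068 ]
side red [249 201   9   8  44] [0.5199 0.009  0.068 ]
side rail_start 0.9 [0.5376 0.0925 0.0818]
side fixture 0.71 [0.524  0.0283 0.0014]
wrist red [ 325  155   79   27 1954] [0.6163 0.117  0.068 ]
wrist red [253 314  10  10  85] [ 0.5219 -0.0075  0.068 ]
```

View pics/w2.png

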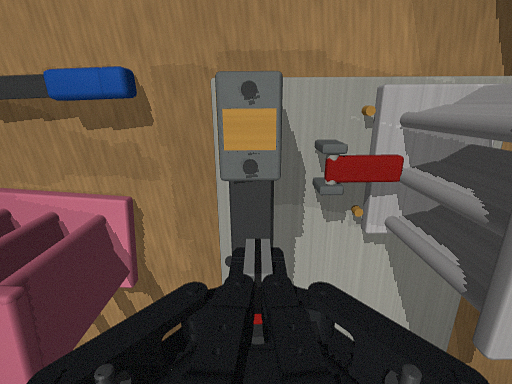

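The rail runs vertically under the fingers at px ≈(252,200), so the yaw is aligned; the tip is about 3 mm too far back. Descending to contact.

Call:
carry_out(motion=[0, 0, 0, 0.015, -0.003, 0, 1, 0, 0, 0, 0.015, 0, 0, 1, 0, 0, 0, 0.006, 0, 0, 1, 0, 0, 0, 0, 0, 0, 1, 0, 0, 0, 0.002, 0, 0, 1, 0, 0, 0, 0.002, 0, 0, 1])

```text
time_s: 6.65
eef_pos: [0.5324, 0.0908, 0.0841]
eef_rot: [0.472, 0.535, 0.464, -0.524]
wrist_force: [-0.2, 0.5, -0.4]
opening: 0.002
```

Call:
carry_out(motion=[0, 0, 0, 0, -0.003, 0, 1, 0, 0, 0, 0.002, 0, 0, 1, 0, 0, 0, 0.002, 0, 0, 1, 0, 0, 0, 0.002, 0, 0, 1])

```text
time_s: 7.05
eef_pos: [0.5302, 0.0912, 0.08]
eef_rot: [0.473, 0.536, 0.464, -0.523]
wrist_force: [-10.1, -0.5, 24.9]
opening: -0.001
```

Call:
carry_out(motion=[0, 0, 0, 0, 0, 0, 1])

```text
time_s: 7.15
eef_pos: [0.5304, 0.0912, 0.0805]
eef_rot: [0.473, 0.536, 0.464, -0.523]
wrist_force: [-0.1, 0.3, -0.4]
opening: -0.002
```

Call:
carry_out(motion=[0, 0, 0, 0, 0, 0, 1])

```text
time_s: 7.25
eef_pos: [0.5306, 0.0912, 0.0807]
eef_rot: [0.473, 0.536, 0.464, -0.523]
wrist_force: [0.2, -0.4, 0.2]
opening: 0.001
```

Contact at z ≈ 0.080, then released. A lighter press to make the touch certain.

Call:
carry_out(motion=[0, 0, 0, 0.001, 0, 0, 1])

```text
time_s: 7.35
eef_pos: [0.5309, 0.0912, 0.0801]
eef_rot: [0.473, 0.536, 0.464, -0.523]
wrist_force: [-3.8, -0.3, 14.1]
opening: 0.002
```

Call:
carry_out(motion=[0, 0, 0, 0.001, 0, 0, 1])

```text
time_s: 7.45
eef_pos: [0.5309, 0.0912, 0.08]
eef_rot: [0.473, 0.536, 0.464, -0.523]
wrist_force: [-7.8, -0.7, 17.2]
opening: 0.002
```

Call:
carry_out(motion=[0, 0, 0, 0.0004, -0.001, 0.006, 1, 0, 0, 0, 0.0004, 0, 0.006, 1, 0, 0, 0, 0.0004, 0, 0.006, 1, 0, 0, 0, 0.0004, 0, 0.006, 1])

```text
time_s: 7.85
eef_pos: [0.5291, 0.0686, 0.0802]
eef_rot: [0.474, 0.538, 0.463, -0.521]
wrist_force: [0.7, 4.9, 6.5]
opening: -0.001
```

Call:
carry_out(motion=[0, 0, 0, 0.0006, -0.001, 0.006, 1, 0, 0, 0, 0.0006, 0, 0.006, 1, 0, 0, 0, 0.0006, 0, 0.006, 1])

```text
time_s: 8.15
eef_pos: [0.5284, 0.0512, 0.0801]
eef_rot: [0.474, 0.54, 0.463, -0.519]
wrist_force: [0.1, 4.1, 7.7]
opening: -0.001
```

Call:
carry_out(motion=[0, 0, 0, 0.0006, -0.001, 0.006, 1, 0, 0, 0, 0.0006, 0, 0.006, 1, 0, 0, 0, 0.0006, 0, 0.006, 1, 0, 0, 0, 0.0006, 0, 0.006, 1])

```text
time_s: 8.55
eef_pos: [0.5276, 0.0278, 0.0801]
eef_rot: [0.474, 0.544, 0.462, -0.516]
wrist_force: [0.6, 4.5, 6.6]
opening: 0.002
```

Call:
carry_out(motion=[0, 0, 0, 0.0006, 0, 0.004, 1, 0, 0, 0, 0.0006, 0, 0.004, 1])

```text
time_s: 8.75
eef_pos: [0.5277, 0.0198, 0.0799]
eef_rot: [0.474, 0.545, 0.461, -0.515]
wrist_force: [-1.2, 4.8, 6.5]
opening: 0.006
```

Call:
carry_out(motion=[0, 0, 0, 0.0006, 0, 0.003, 1, 0, 0, 0, 0.0006, 0, 0.003, 1])

```text
time_s: 8.95
eef_pos: [0.5273, 0.0132, 0.0788]
eef_rot: [0.474, 0.546, 0.461, -0.515]
wrist_force: [0.7, -0.5, -0.3]
opening: 0.004
```

The tip dropped with force gone at y ≈ 0.013–0.02: that's the notch's near edge, as expected from the images. Checking drift.

```bash
python3 - <<'E'
from h import *
o=ctrl.get_obs(); w,x,y,z=o['eef_rot']; M=R.from_quat([x,y,z,w]).as_matrix(); print(M.round(3)); p=np.array(o['eef_pos'])
print('to key, tool axes',M.T@(np.array([.519,.0055,p[2]])-p))
D=np.c_[[0,0,-1],[np.cos(.115),-np.sin(.115),0],[-np.sin(.115),-np.cos(.115),0]]
print('turn deg',np.degrees(R.from_matrix(M.T@D).as_rotvec()).round(2))
E
```

```text
[[ 0.045  0.991 -0.125]
 [ 0.015 -0.126 -0.992]
 [-0.999  0.042 -0.02 ]]
to key, tool axes [-0.00048553 -0.00730203  0.00865468]
turn deg [-0.64 -1.15 -2.43]
```

Call:
carry_out(motion=[-0.6, -1.1, -2.4, 0, -0.004, 0.0045, 1, 0, 0, 0, 0, -0.003, 0.004, 1, 0, 0, 0, 0, 0, 0, 1])

```text
time_s: 9.25
eef_pos: [0.5175, 0.0037, 0.0768]
eef_rot: [-0.469, -0.527, -0.471, 0.529]
wrist_force: [-0.1, -0.6, 0.0]
opening: 0.001
```

```bash
python3 look.py w3; python3 - <<'E'
from h import *
o=ctrl.get_obs(); w,x,y,z=o['eef_rot']; M=R.from_quat([x,y,z,w]).as_matrix(); print(M.round(3)); p=np.array(o['eef_pos'])
print('to key, tool axes',M.T@(np.array([.519,.0055,p[2]])-p))
E
```

```text
t 9.25 p [0.5175 0.0037 0.0768] ty [ 0.993 -0.116 -0.003] F [-0.07 -0.56  0.03] op 0.0011691819533179335
scene red [251 183   7   6  24] [0.5278 0.0044 0.068 ]
scene rail_start 0.7 [0.5327 0.0936 0.082 ]
scene fixture 0.7 [ 5.199e-01  2.290e-02 -5.000e-04]
side red [249 202   9   7  30] [0.5163 0.0064 0.068 ]
side rail_start 0.97 [0.5341 0.0908 0.0807]
side fixture 0.64 [0.5218 0.0267 0.0008]
wrist red [ 366   10  122   47 5037] [0.6126 0.1079 0.068 ]
wrist red [238 221  42  27 907] [0.5201 0.012  0.068 ]
[[-0.002  0.993 -0.115]
 [-0.    -0.115 -0.993]
 [-1.    -0.002  0.   ]]
to key, tool axes [-1.14730058e-06  4.41466636e-04 -1.24844524e-03]
```

View pics/w3.png

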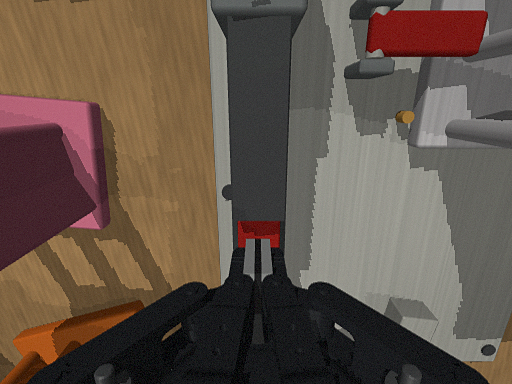

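Fingers (px 259) are centred on the key (px 238–280), with about 9 mm gap to the notch edge — centred. Pressing.

Call:
carry_out(motion=[0, 0, 0, 0.004, 0, 0, 1, 0, 0, 0, 0.003, 0, 0, 1, 0, 0, 0, 0.002, 0, 0, 1, 0, 0, 0, 0.002, 0, 0, 1])

```text
time_s: 10.1
eef_pos: [0.5187, 0.0044, 0.0663]
eef_rot: [-0.47, -0.528, -0.471, 0.528]
wrist_force: [-2.1, 0.4, 6.2]
opening: 0.0
```

Call:
carry_out(motion=[0, 0, 0, 0.002, 0, 0, 1, 0, 0, 0, 0.0015, 0, 0, 1])

```text
time_s: 10.3
eef_pos: [0.5187, 0.0044, 0.0631]
eef_rot: [-0.47, -0.527, -0.471, 0.528]
wrist_force: [-2.3, 0.5, 4.4]
opening: 0.0
```

Call:
carry_out(motion=[0, 0, 0, 0.0015, 0, 0, 1, 0, 0, 0, 0.001, 0, 0, 1])

```text
time_s: 10.5
eef_pos: [0.5187, 0.0045, 0.061]
eef_rot: [-0.47, -0.527, -0.471, 0.528]
wrist_force: [-1.4, 1.0, 4.6]
opening: 0.004
```

Call:
carry_out(motion=[0, 0, 0, 0.001, 0, 0, 1, 0, 0, 0, 0.001, 0, 0, 1])

```text
time_s: 10.7
eef_pos: [0.5188, 0.0044, 0.0599]
eef_rot: [-0.47, -0.527, -0.471, 0.528]
wrist_force: [-7.1, 1.6, 17.7]
opening: 0.002
```

Stop felt at z ≈ 0.060 (17.7 N). Holding once more, then going straight up.

Call:
carry_out(motion=[0, 0, 0, 0.001, 0, 0, 1])

```text
time_s: 10.8
eef_pos: [0.5188, 0.0044, 0.0599]
eef_rot: [-0.47, -0.527, -0.471, 0.529]
wrist_force: [-6.6, 1.2, 16.7]
opening: -0.002
```

Call:
carry_out(motion=[0, 0, 0, -0.01, 0, 0, 1, 0, 0, 0, -0.02, 0, 0, 1, 0, 0, 0, -0.04, 0, 0, 1, 0, 0, 0, -0.04, 0, 0, 1, 0, 0, 0, -0.04, 0, 0, 1, 0, 0, 0, -0.02, 0, 0, 1, 0, 0, 0, 0, 0, 0, 1, 0, 0, 0, 0, 0, 0, 1])

```text
time_s: 11.6
eef_pos: [0.5188, 0.0047, 0.2353]
eef_rot: [-0.47, -0.527, -0.471, 0.529]
wrist_force: [-0.4, 0.1, -0.7]
opening: 0.002
```

```bash
python3 look.py w4; python3 - <<'E'
from h import *
d=ctrl.camera('side')[155:255,205:355]; cv2.imwrite('pics/end.png',np.hstack([cv2.resize(d,(400,267),interpolation=cv2.INTER_CUBIC),cv2.resize(cv2.imread('pics/w4.png'),(356,267))]))
for c in ['side','scene']:
    K,T=pose(c); ctrl.camera(c)
    for e in ctrl.landmark_of(c,'vane'): print(c,round(e['conf'],2),world(T,e['point']).round(3))
E
```

```text
t 11.6 p [0.5188 0.0047 0.2353] ty [ 0.993 -0.114 -0.003] F [-0.43  0.08 -0.67] op 0.002141226012727533
scene red [250 183   8   8  31] [ 0.5299 -0.0025  0.068 ]
scene rail_start 0.74 [0.5317 0.091  0.0805]
scene fixture 0.9 [ 5.207e-01  2.300e-02 -5.000e-04]
side red [252 173  14  12  66] [0.6197 0.1054 0.068 ]
side red [249 202   8   9  36] [0.5139 0.0038 0.068 ]
side rail_start 0.94 [0.5361 0.0918 0.0814]
side fixture 0.73 [0.5233 0.0244 0.0019]
wrist red [ 315   54   62   26 1322] [0.6198 0.1106 0.068 ]
wrist red [249 164  22  28 600] [0.5192 0.0059 0.068 ]
wrist rail_start 0.85 [0.5256 0.0903 0.0747]
wrist fixture 0.92 [5.231e-01 2.500e-02 3.000e-04]
side 0.89 [0.69  0.102 0.024]
side 0.88 [0.343 0.064 0.002]
side 0.71 [ 0.346 -0.139 -0.001]
side 0.65 [0.795 0.314 0.004]
side 0.6 [ 0.459 -0.293 -0.001]
scene 0.81 [ 0.341 -0.138  0.001]
scene 0.77 [0.684 0.105 0.021]
scene 0.73 [ 0.337  0.065 -0.003]
scene 0.64 [ 0.648  0.419 -0.004]
scene 0.61 [ 0.521  0.021 -0.001]
scene 0.56 [ 0.462 -0.292  0.001]
```

View pics/end.png

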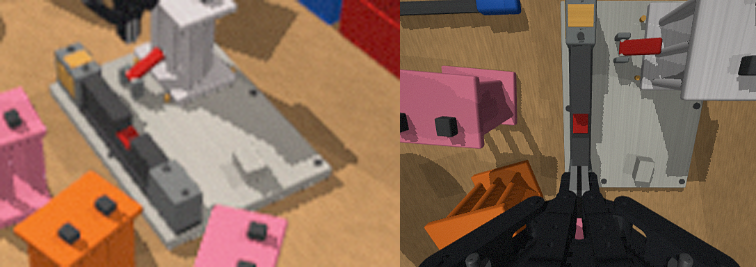

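The side view shows the red dog raised at px ≈(145,65) and the key sunk deeper at px ≈(127,137). The vane is unmoved and the arm is clear, so I'm handing in.

```bash
python3 -c "
from bench import ctrl
print(ctrl.hand_in())"
```

```text
the job is handed in; nothing more can be done
None
```

The key is pressed home, the clamp dog is lifted, and the job is handed in at about 12 s of the 54 s allowed; the hand-in gave no verdict.

- **Sweep:** I ran the shut fingertips along the rail's top edge from beside the brass-marked end. The first touch reached about 25 N, harder than intended. I then eased off to 14–17 N at the start point and 6–8 N along the edge. The tip dropped into the notch about 75 mm along, where the images had put its near edge.
- **Press:** I centred the fingers on the key and pressed to the stop. The tip reached z ≈ 0.060 m, about 8 mm below where the key lay, with 17–18 N at the stop. I then went straight up to z ≈ 0.235 m.
- **Last checks:** The side view shows the dog raised and the key sunk. The vane was found within about 4 mm of its earlier position, which is within the detector's error. The force reading was about 0, so the arm touches nothing. I did not re-measure the gauge, belt, can, grinder, tray and file at the end, but the arm stayed clear of them.
- **Disagreement:** My first estimate of the rail's yaw, from the network's points, was −0.19 rad. The wrist view showed about −0.115 rad, and I used that.

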